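# Test the safety switch, then hold the socket flap open

### The arm

A 6-joint arm with a two-finger parallel gripper is mounted at the origin on the work surface. World frame = base frame: x ahead of the robot, y to its left, z up, the work surface at z = 0. Lengths are in m, angles in rad, forces in N, time in s.
With the tool pointing down it reaches from about 0.3 to 0.875 m from the base axis. Payload 6.4 kg.
Tool frame: the origin (TCP) lies midway between the tips of the shut fingers; the grasp point (between the pads) lies tcp_to_grasp behind it (tcp_to_grasp is the distance from the TCP to the grasp point, in m); z points along the fingers, y is the direction in which the jaws open and shut (so a half turn about z gives the same grasp; the last joint's range is limited). The gripper opens to 88 mm and grips with 3 to 60 N. Pads are 18 mm wide; open, the fingers measure 123 mm over their backs; the gripper's body (75 mm by 187 mm) begins 45 mm behind the grasp point.
Start: joints at [1.095, 0.181, 1.607, -0, 1.354, -0.206], TCP at [0.153, 0.554, 0.239] pointing down, gripper open.
Joint ranges: [-2.99, 2.99], [-0.89, 2.07], [0.3, 2.58], [-1.14, 4.28], [0, 2.63], [-3.12, 3.12]. Speed limits (rad/s): [2.57, 2.57, 3.01, 3.14, 3.14, 3.14].

### API

Orientations are given as a unit quaternion [x, y, z, w].
In Python, from workcell import * gives the robot as it stands.
- The arm moves only by the tool arm_command, never from a script. Its argument "deltas" is a list that holds one entry, the list of rows, each a list of 7 numbers: the closure in counts, from 0 (fully open) to 255 (shut), then the shift along the tool's x, y, z in units of 30 mm (1.0 is 30 mm), then the turn, a rotation vector about the tool's x, y, z in units of 6 degrees (1.0 is 6 degrees). In form: [[[jaw, x, y, z, wx, wy, wz], ...]]. A call has 1 to 20 rows; each row is the pose to reach, as a shift and turn from the pose commanded when the call began, along the tool's axes at that moment; what a row does not reach only later rows make up. A row lasts 1/12 s, in which the tool goes at most 41.7 mm and 7.16 degrees, less where a joint would pass 70% of its speed; a pose out of reach is approached as far as the arm can. A call with a gripper value outside its range is refused whole. The fingers move at their own pace and stop on an object; the grip force is fixed at half the most. Time passes only in rows, so rows that repeat a pose let the fingers close. It gives the time, the measured TCP pose, the force and the opening at its end, in the units of the state.
- observe(): the state, without advancing time (a new reading comes with each control period).
- snapshot(name): name is "scene" or "top" or "wrist"; returns the picture (400x640x3 uint8, red, green, blue); there is no depth.
- get_calibration(name): a dict with "vfov" (degrees; the focal length in pixels is half the picture's height over the tangent of half this angle, whatever the lens; pixels are square), "cx", "cy" (the principal point, pixels), "k1" (the pictures are not rectified: a ray, as slopes to the right and down, at radius r is drawn at 1 + k1 r^2 times it, then the intrinsics apply), "position" and "rotation" of the camera in the world; the wrist camera has in their place "hand_eye" (4x4, takes a point from camera to tool coordinates, whose origin is the TCP and whose axes are the flange's). Camera axes: x right, y down, z forward; pixel columns grow to the right and rows downward; lengths in m; the calibration is good to about 2 mm. A picture is of the moment at which its call begins: read the wrist's pose just before it. get_calibration takes no time and is no camera call.
- hand_in(): hands the job in, once; it reports no verdict.
The state is a dict: "time": time; "joint_pos": joint angles; "dq": joint speeds; "joint_torque": joint torques, N m; "position": TCP position; "eef_rot": TCP orientation; "ft_force": force on the tool from outside, world axes, zero at the start; "wrist_torque": the same for the moment, N m; "width": finger opening in m.
Only numpy, scipy, OpenCV 4.12 (cv2) and the standard library are available. Lean on these libraries where they do the work, as an engineer would, in place of code of your own. Each camera call takes 0.05 s, during which the arm holds its last target.

### The job

Before the food processor is plugged in, test the safety switch of the grey socket box: press the yellow test button so that the red lever drops, then lift the lever back up until it stays up by itself. Then raise the blue spring flap by its bar to about 60 degrees from closed and finish while still holding it steady there for a colleague to plug in; it springs shut if let go. Leave the soap bottle, the timer and the paper roll standing where they are.

Things in the scene. Friction and masses are not known exactly. Their poses are not given: they have to be found in the camera images.
- socket_box: Grey plastic socket box, 190 (its x) x 310 (its y) x 80 mm high, fixed on the worktop, its top level. Origin at the centre of its underside. Its x points from its front edge (robot's side) to its back, z up. On its top: yellow button and red lever on a white panel in the +y half, blue flap over the socket in the -y half.
- button_top (a point): Centre of the top of the yellow test button, 26 mm across, standing 12 mm above the box's top.
- test_button (a joint): Travel of the test button in m: 0 out, 0.008 fully pressed (straight down, about 4 N). It springs back. Pressing it fully releases the red lever.
- lever_grip (a point): Centre of the round knob at the end of the red lever, 50 mm from the axle: a short cylinder lying along the box's y, 18 mm across and 14 mm long, good to pinch from above on its two flat ends (14 mm apart). The lever's bar is 12 mm wide. With the lever dropped this point is about 33 mm above the box's top.
- lever_axle (a point): Axle of the red lever, 14 mm above the box's top; the lever turns about the box's y through this point. Two black cheeks, 30 mm over their outsides in y, 24 mm long in x and 18 mm high, stand by it.
- lever (a joint): Angle of the red lever in rad: at 0 it stands nearly upright (75 degrees above level, leaning to the box's -x); it grows as the lever swings down to the front, 0.9 when dropped (23 degrees above level). A catch keeps it at about 0.02 to 0.04; when the button is pressed a spring drops it. To latch it again swing it right up to the back, past 0 to about -0.1 (the stop is at -0.15; 3 to 5 N at the knob to ride over the catch), then let go.
- flap (a joint): Angle of the blue flap in rad: 0 closed (level), grows as its front edge goes up; stop at 1.75. A spring shuts it from any angle (1.5 to 2 N at the bar holds it).
- flap_bar (a point): Middle of the round bar along the flap's front, 10 mm thick, straight along the box's y for 100 mm between its two arms, to be pinched from above across its thickness. Closed, it is 40 mm above the box's top; between it and the flap's edge there is a gap of 40 mm (in x). It lies 160 mm from the hinge towards the box's -x and 16 mm above the hinge axis, and moves on a circle about it.
- flap_hinge (a point): Middle of the flap's hinge axis, which runs along the box's y; 24 mm above the box's top.
- soap: White pump bottle with a blue label, 62 mm across, 168 mm high, loose; origin at the centre of its underside.
- timer: Blue kitchen timer lying flat, 60 x 65 x 20 mm, loose; origin at the centre of its underside.
- paper_roll: White paper roll standing on end, 72 mm across, 60 mm high, loose; origin at the centre of its underside.
There are look-alikes about, which are no part of the job. What is meant by the timer is not green or orange, and is the larger of those in its own colour.

How it is judged:
On the way, in this order (a step that is already met when the one before it is completed fails the run):
1. the test button has dropped the lever (0.7 rad or lower), with the lever itself untouched (value of joint lever above 0.7 rad and contact force between each of the fingers, the arm and lever below 0.2 N), for 0.1 s.
2. the lever is back up (within 0.12 rad), stays there by itself untouched, and the button is out (value of joint lever below 0.12 rad and value of joint test_button below 0.002 m and contact force between each of the fingers, the arm and lever below 0.2 N), for 0.3 s.
At the end, for the whole second after the job is handed in: The robot holds the flap still at 60 degrees (within 8 degrees) with nothing else propping it; the lever is up (within 0.12 rad) by itself, the button out, and the soap bottle, timer and paper roll stand within 30 mm of where they were (all of step 2 and value of joint flap between 0.907 and 1.187 rad and velocity of joint flap between -0.1 and 0.1 rad/s and contact force between any of the fingers, the arm and flap above 0.5 N and contact force between flap and soap below 0.1 N and contact force between flap and timer below 0.1 N and contact force between flap and paper_roll below 0.1 N and distance of each of soap, timer, paper_roll from where it was at the start of the episode below 0.03 m and angle between each of soap, timer, paper_roll's own z axis and vertical below 0.2 rad); the arm keeps its last pose, push and grip.
It fails at once if the soap is pushed more than 30 mm or tipped over (distance of soap from where it was at the start of the episode above 0.03 m or angle between soap's own z axis and vertical above 0.5 rad).
It fails at once if the timer is pushed more than 30 mm or tipped over (distance of timer from where it was at the start of the episode above 0.03 m or angle between timer's own z axis and vertical above 0.5 rad).
It fails at once if the paper roll is pushed more than 30 mm or tipped over (distance of paper_roll from where it was at the start of the episode above 0.03 m or angle between paper_roll's own z axis and vertical above 0.5 rad).
It also fails if it takes over 64 s, if anything falls off the work surface, if the arm or the gripper's body presses on something with over 40 N, if the wrist force passes 120 N, or if a joint passes its speed limit or range.

## Working session

There is one attempt and no reset: what is moved stays moved. The work goes in short steps, Python scripts to look and compute and a tool call to move; the robot and the scene stay as the last step left them, time stands still between calls to the robot, and variables do not carry over. Pictures are saved under pics/ and viewed, and the job is handed in when it is done.

Besides the shell and the picture viewer there is one more tool, called after "Call:" in YAML: its name, and indented under it one key for each argument. arm_command: Moves the arm, as the interface text tells. Its arguments: {"type":"object","properties":{"deltas":{"type":"array"}},"required":["deltas"]}

```bash
mkdir -p pics; ls
python3 - <<'E'
from workcell import *
import cv2
s=observe();print(s)
for n in("scene","top","wrist"):
    cv2.imwrite(f"pics/{n}0.png",snapshot(n)[:,:,::-1]);print(n,get_calibration(n))
E
```

```text
pics
{'time': 0.0, 'joint_pos': array([ 1.09472613e+00,  1.81505753e-01,  1.60797363e+00,  2.00706733e-06,
        1.35381900e+00, -2.06322541e-01]), 'dq': array([-0.00158135, -0.00033199,  0.00017573,  0.00107491,  0.00037872,
        0.00014327]), 'joint_torque': array([-7.79678303e-04, -4.33873093e+01, -3.41843569e+01,  7.02956901e-02,
        3.83409136e-02, -1.29014707e-04]), 'position': array([0.15297954, 0.55373083, 0.2378466 ]), 'eef_rot': array([ 1.34465452e-01,  9.90917915e-01, -8.03373668e-04, -2.86304504e-04]), 'ft_force': array([ 0.09867549, -0.12969779, -0.10347728]), 'wrist_torque': array([-0.00563858, -0.01483213, -0.03873594]), 'width': 0.08829572879984318}
scene {'vfov': 50.260258447365146, 'cx': 319.5198879079157, 'cy': 190.0184939141724, 'k1': -0.015234969031504576, 'position': array([ 1.42530068, -0.07254676,  0.96292708]), 'rotation': array([ 0.72812318,  0.57441288, -0.23477638, -0.29114691])}
top {'vfov': 53.92365128546083, 'cx': 320.84505161025055, 'cy': 200.75965727904614, 'k1': -0.08248739894476781, 'position': array([0.45269999, 0.10433312, 0.96264582]), 'rotation': array([-0.67261638,  0.7325522 , -0.07747628,  0.07036976])}
wrist {'vfov': 64.22068462455546, 'cx': 324.1764152930913, 'cy': 194.9770369996899, 'k1': -0.03755970206865536, 'hand_eye': array([[ 9.34745252e-05, -9.55529259e-01, -2.94896299e-01,
         7.64696624e-02],
       [ 9.99999961e-01,  1.16770278e-05,  2.79138057e-04,
         4.39451476e-04],
       [-2.63281068e-04, -2.94896314e-01,  9.55529222e-01,
        -1.45031105e-01],
       [ 0.00000000e+00,  0.00000000e+00,  0.00000000e+00,
         1.00000000e+00]])}
```

View pics/scene0.png

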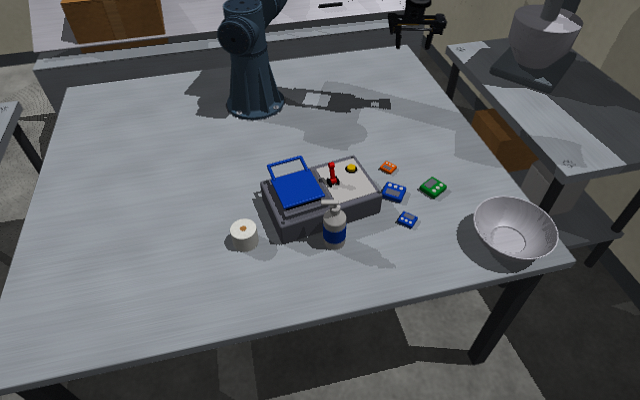

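View pics/top0.png

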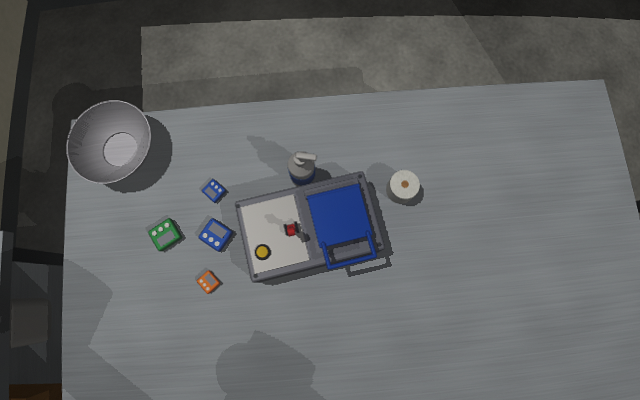

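View pics/wrist0.png

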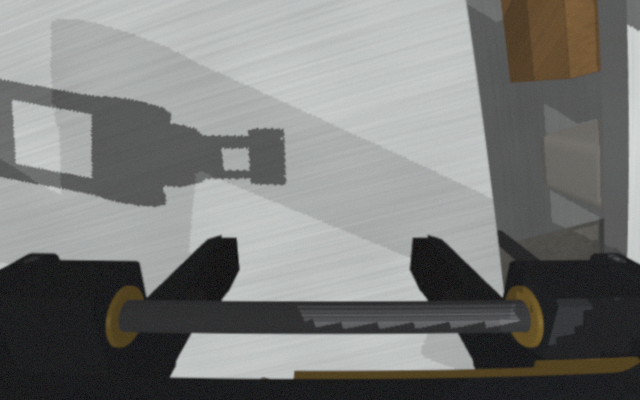

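```bash
python3 -c "
import workcell;print([n for n in dir(workcell) if n[0]!='_'])"
```

```text
['MotionError', 'get_calibration', 'hand_in', 'observe', 'snapshot', 'tcp_to_grasp']
```

The scene and top views show the box near top px (310,225), with the soap behind it at (301,165) and the paper roll to its right at (404,187). There are two blue timers: (215,235), which is larger, and (213,190), which is smaller. The orange one at (208,281) and the green one at (164,234) are excluded by colour. The one meant is (215,235). I'll enlarge to confirm and measure.

```bash
cat > h.py <<'E'
import numpy as np,cv2
from scipy.spatial.transform import Rotation as R
from workcell import *
def cam(n,s=None):
    c=get_calibration(n); f=200/np.tan(np.radians(c['vfov'])/2)
    if n=='wrist':
        T=np.eye(4);T[:3,:3]=R.from_quat(s['eef_rot']).as_matrix();T[:3,3]=s['position']
        T=T@c['hand_eye'];Rm,p=T[:3,:3],T[:3,3]
    else: Rm=R.from_quat(c['rotation']).as_matrix();p=c['position']
    return f,c['cx'],c['cy'],c['k1'],Rm,p
def ray(C,u,v):
    f,cx,cy,k,Rm,p=C; d=np.array([(u-cx)/f,(v-cy)/f]);x=d.copy()
    for _ in range(20): x=d/(1+k*(x@x))
    r=Rm@np.array([x[0],x[1],1]);return p,r/np.linalg.norm(r)
def plane(C,u,v,z):
    p,r=ray(C,u,v);return p+r*(z-p[2])/r[2]
def tri(obs):
    A=np.zeros((3,3));b=np.zeros(3)
    for C,u,v in obs:
        p,r=ray(C,u,v);M=np.eye(3)-np.outer(r,r);A+=M;b+=M@p
    x=np.linalg.solve(A,b)
    return x,[np.linalg.norm(np.cross(x-ray(C,u,v)[0],ray(C,u,v)[1])) for C,u,v in obs]
def proj(C,P):
    f,cx,cy,k,Rm,p=C;q=Rm.T@(np.asarray(P)-p);x=q[:2]/q[2];x=x*(1+k*(x@x));return x[0]*f+cx,x[1]*f+cy
E
python3 - <<'E'
import cv2
from h import *
t=cv2.imread('pics/top0.png');s=cv2.imread('pics/scene0.png')
cv2.imwrite('pics/tc.png',cv2.resize(t[140:300,190:430],None,fx=3.3,fy=3.3,interpolation=cv2.INTER_CUBIC))
cv2.imwrite('pics/sc.png',cv2.resize(s[140:260,220:460],None,fx=3.3,fy=3.3,interpolation=cv2.INTER_CUBIC))
for n,im in(('top',t),('scene',s)):
    hsv=cv2.cvtColor(im,cv2.COLOR_BGR2HSV)
    for col,lo,hi in(('yel',(22,150,120),(34,255,255)),('red',(0,190,70),(5,255,255)),('blue',(105,170,60),(128,255,255))):
        m=cv2.inRange(hsv,lo,hi);k,l,st,ce=cv2.connectedComponentsWithStats(m)
        for i in range(1,k):
            if st[i,4]>12:print(n,col,st[i],ce[i].round(1))
print(tcp_to_grasp)
E
```

```text
top yel [257 246  11  11  93] [261.7 251.3]
top blue [203 180  21  22 107] [213.9 189.6]
top blue [ 307  184   70   85 3140] [340.3 219.7]
top blue [199 219  30  32 270] [213.4 235.5]
scene yel [347 164   9   6  39] [350.9 166.7]
scene red [328 162   9  22  88] [332.3 172.9]
scene blue [ 267  156   58   53 1499] [295.5 185.6]
scene blue [382 182  24  20 176] [393.9 191.5]
scene blue [398 212  19  15 105] [407. 220.]
scene blue [323 226   3  13  22] [323.6 231.5]
scene blue [336 227  10  17 104] [340.5 235.7]
0.0187
```

View pics/tc.png

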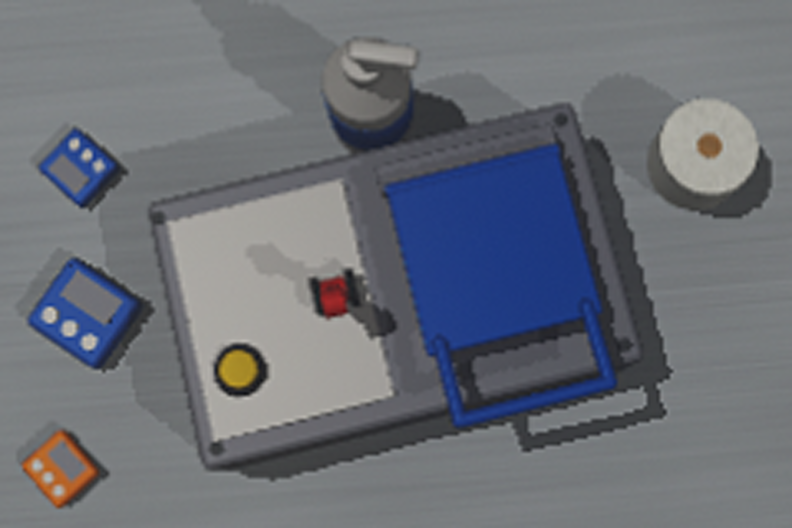

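View pics/sc.png

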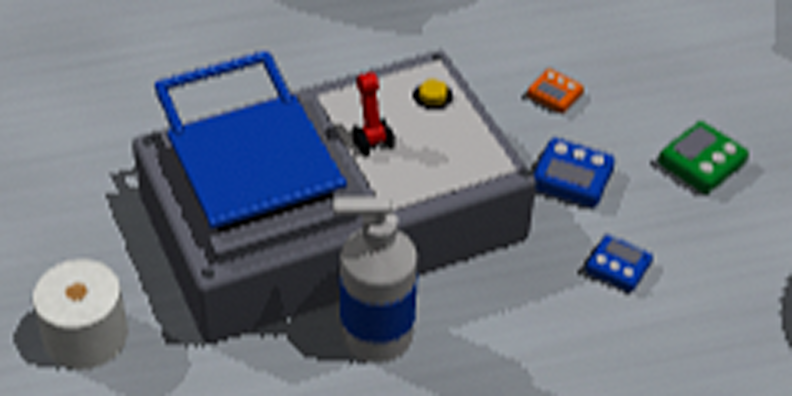

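```bash
python3 - <<'E'
from h import *
T=cam('top');S=cam('scene')
def t(u,v):return u/3.3+190-.35,v/3.3+140-.35
def sc(u,v):return u/3.3+220-.35,v/3.3+140-.35
c={k:plane(T,*t(*p),.08)[:2] for k,p in dict(FL=(208,465),BL=(153,208),BR=(570,107),FR=(637,352)).items()}
print(c)
for a,b in('FL FR','BL BR','FL BL','FR BR'):pass if False else None
E
python3 - <<'E'
from h import *
T=cam('top');S=cam('scene')
def t(u,v):return u/3.3+190-.35,v/3.3+140-.35
def sc(u,v):return u/3.3+220-.35,v/3.3+140-.35
q=[(208,465),(153,208),(570,107),(637,352)]
P=np.array([plane(T,*t(*p),.08)[:2] for p in q]);print(P)
L=lambda i,j:(np.linalg.norm(P[j]-P[i]).round(4),np.degrees(np.arctan2(*(P[j]-P[i])[::-1])).round(2))
print('x edges',L(0,1),L(3,2),'y edges',L(3,0),L(2,1),'centre',P.mean(0))
print('button tri',tri([(T,261.7,251.3),(S,350.9,166.3)]),plane(T,261.7,251.3,.092),plane(S,350.9,166,.092))
for n,a,b in(('barL',(459,420),(160,88)),('barR',(611,385),(268,58)),('knob',(334,285),(368,82)),('axle',(332,300),(373,136)),('flap back L',(388,186),(343,184)),('flap back R',(555,148),(215,220))):
    print(n,tri([(T,*t(*a)),(S,*sc(*b))]))
for n,a in(('barL',(459,420)),('barR',(611,385))):print(n,plane(T,*t(*a),.12))
print('soap',plane(T,*t(365,75),.168),'timer',plane(T,*t(83,313),.02),'roll',plane(T,*t(709,146),.06),'orange',plane(T,*t(60,468),.02))
E
```

```text
[[ 0.47277091  0.25297705]
 [ 0.65188853  0.28221618]
 [ 0.69977557 -0.01513912]
 [ 0.52368095 -0.04221066]]
x edges (np.float64(0.1815), np.float64(9.27)) (np.float64(0.1782), np.float64(8.74)) y edges (np.float64(0.2995), np.float64(99.79)) (np.float64(0.3012), np.float64(99.15)) centre [0.58702899 0.11946087]
button tri (array([0.53451329, 0.22756318, 0.09281089]), [np.float64(0.00012469129101550446), np.float64(0.00012469129101556764)]) [0.53456566 0.22755402 0.092     ] [0.5324178  0.22833952 0.092     ]
barL (array([0.48404886, 0.03477377, 0.09586406]), [np.float64(0.04842602649261748), np.float64(0.048426026492617506)])
barR (array([0.51099941, 0.03461218, 0.15678995]), [np.float64(0.04694304200917873), np.float64(0.046943042009178745)])
knob (array([0.57611244, 0.1553608 , 0.1531819 ]), [np.float64(3.050111309729498e-05), np.float64(3.050111309729674e-05)])
axle (array([0.57595311, 0.16120423, 0.0871561 ]), [np.float64(0.0004362259768356634), np.float64(0.00043622597683566096)])
flap back L (array([0.64673835, 0.11674552, 0.10972437]), [np.float64(0.000416286792955628), np.float64(0.00041628679295558144)])
flap back R (array([0.6631279 , 0.0040232 , 0.11244533]), [np.float64(0.0015360145693258111), np.float64(0.0015360145693258476)])
barL [0.48697888 0.08364499 0.12      ]
barR [ 0.50073421 -0.01630615  0.12      ]
soap [0.70742589 0.1252854  0.168     ] timer [0.59109502 0.34925353 0.02      ] roll [ 0.66798358 -0.11483792  0.06      ] orange [0.48030383 0.3699295  0.02      ]  File "<stdin>", line 7
    for a,b in('FL FR','BL BR','FL BL','FR BR'):pass if False else None
                                                     ^^
SyntaxError: invalid syntax
```

```bash
cat >> h.py <<'E'
def tgt(pos,jawdeg,s=None,cmd=None):
    """row numbers to reach TCP pos with tool down, jaw (tool y) along world angle jawdeg (mod 180)"""
    s=s or observe();R0=R.from_quat(s['eef_rot']).as_matrix();best=None
    for a in(jawdeg,jawdeg+180):
        y=np.array([np.cos(np.radians(a)),np.sin(np.radians(a)),0]);z=np.array([0,0,-1.]);x=np.cross(y,z)
        w=R.from_matrix(R0.T@np.c_[x,y,z]).as_rotvec()
        if best is None or np.linalg.norm(w)<np.linalg.norm(best):best=w
    d=R0.T@(np.asarray(pos)-s['position'])
    print('row',(d/.03).round(3),(np.degrees(best)/6).round(3))
def st():
    s=observe();y=R.from_quat(s['eef_rot']).as_matrix()
    print('t',round(s['time'],2),'p',s['position'].round(4),'jaw',np.degrees(np.arctan2(y[1,1],y[0,1])).round(2),'zt',y[:,2].round(4),'F',s['ft_force'].round(2),'w',s['width'].round(4),'q',s['joint_pos'].round(2));return s
E
python3 - <<'E'
from h import *
st();tgt([.5345,.2276,.22],9)
T=cam('top');S=cam('scene')
def t(u,v):return u/3.3+190-.35,v/3.3+140-.35
def sc(u,v):return u/3.3+220-.35,v/3.3+140-.35
for n,a,b in(('barL',(459,420),(268,58)),('barR',(611,385),(160,88))):
    print(n,tri([(T,*t(*a)),(S,*sc(*b))]))
E
```

```text
Traceback (most recent call last):
  File "h.py", line 36, in st
    print('t',round(s['time'],2),'p',s['position'].round(4),'jaw',np.degrees(np.arctan2(y[1,1],y[0,1])).round(2),'zt',y[:,2].round(4),'F',s['ft_force'].round(2),'w',s['width'].round(4),'q',s['joint_pos'].round(2));return s
                                                                                                                                                                     ^^^^^^^^^^^^^^^^
AttributeError: 'float' object has no attribute 'round'
```

```bash
sed -i "s/s\['width'\].round(4)/round(s['width'],4)/" h.py
python3 - <<'E'
from h import *
st();tgt([.5345,.2276,.22],9)
T=cam('top');S=cam('scene')
def t(u,v):return u/3.3+190-.35,v/3.3+140-.35
def sc(u,v):return u/3.3+220-.35,v/3.3+140-.35
for n,a,b in(('barL',(459,420),(268,58)),('barR',(611,385),(160,88))):
    print(n,tri([(T,*t(*a)),(S,*sc(*b))]))
E
```

```text
t 0.15 p [0.1531 0.5538 0.238 ] jaw 74.54 zt [-6.0e-04 -1.2e-03 -1.0e+00] F [ 0.78  0.3  -0.36] w 0.0878 q [ 1.09  0.18  1.61 -0.    1.35 -0.21]
row [-15.153  -7.091   0.606] [-1.3000e-02  5.0000e-03  1.0924e+01]
barL (array([0.48722175, 0.08458596, 0.11843937]), [np.float64(0.0009954376706875182), np.float64(0.0009954376706875281)])
barR (array([ 0.50111262, -0.01580039,  0.11644494]), [np.float64(0.0010211157455663313), np.float64(0.0010211157455663248)])
```

Call:
arm_command:
  deltas:
    - [[255, -15.15, -7.1, 0.6, 0, 0, 10.9], [255, -15.15, -7.1, 0.6, 0, 0, 10.9], [255, -15.15, -7.1, 0.6, 0, 0, 10.9], [255, -15.15, -7.1, 0.6, 0, 0, 10.9], [255, -15.15, -7.1, 0.6, 0, 0, 10.9], [255, -15.15, -7.1, 0.6, 0, 0, 10.9], [255, -15.15, -7.1, 0.6, 0, 0, 10.9], [255, -15.15, -7.1, 0.6, 0, 0, 10.9], [255, -15.15, -7.1, 0.6, 0, 0, 10.9], [255, -15.15, -7.1, 0.6, 0, 0, 10.9], [255, -15.15, -7.1, 0.6, 0, 0, 10.9], [255, -15.15, -7.1, 0.6, 0, 0, 10.9], [255, -15.15, -7.1, 0.6, 0, 0, 10.9], [255, -15.15, -7.1, 0.6, 0, 0, 10.9], [255, -15.15, -7.1, 0.6, 0, 0, 10.9], [255, -15.15, -7.1, 0.6, 0, 0, 10.9], [255, -15.15, -7.1, 0.6, 0, 0, 10.9], [255, -15.15, -7.1, 0.6, 0, 0, 10.9], [255, -15.15, -7.1, 0.6, 0, 0, 10.9]]

```text
time: 1.73
position: [0.5339, 0.2287, 0.221]
eef_rot: [0.648, 0.762, 0.0, 0.0]
ft_force: [0.2, 0.9, -0.4]
width: 0.0001
```

Run:
```python
from h import *
s=st();im=snapshot('wrist')[:,:,::-1].copy();cv2.imwrite('pics/w1.png',im);C=cam('wrist',s)
print(proj(C,[.534,.2275,.092]),proj(C,[.494,.034,.12]))
np.save('w1.npy',np.r_[s['position'],s['eef_rot']])
hsv=cv2.cvtColor(im,cv2.COLOR_BGR2HSV)
for col,lo,hi in(('yel',(22,150,120),(34,255,255)),('red',(0,170,60),(6,255,255)),('blue',(105,150,40),(128,255,255))):
    m=cv2.inRange(hsv,lo,hi);k,l,t,ce=cv2.connectedComponentsWithStats(m)
    for i in range(1,k):
        if t[i,4]>40:print(col,t[i],ce[i].round(1))
tgt([.534,.2275,.102],9)
```

```text
t 1.73 p [0.5339 0.2287 0.221 ] jaw 9.24 zt [ 3.e-04  1.e-04 -1.e+00] F [ 0.2   0.88 -0.42] w 0.0001 q [0.2  0.21 1.61 0.   1.32 0.04]
(np.float64(323.9722584957985), np.float64(188.08166060048998)) (np.float64(253.03358331994647), np.float64(374.4707350618469))
yel [312 171  29  29 645] [325.7 185.3]
blue [ 361   19   79   85 2136] [397.1  60.1]
blue [ 473   52   55   55 1029] [498.4  80.9]
blue [ 450  254   52   39 1036] [470.  269.7]
blue [ 301  334   47   37 1627] [324.3 352.1]
row [-0.036 -0.009  3.966] [ 0.004 -0.     0.037]
```

View pics/w1.png

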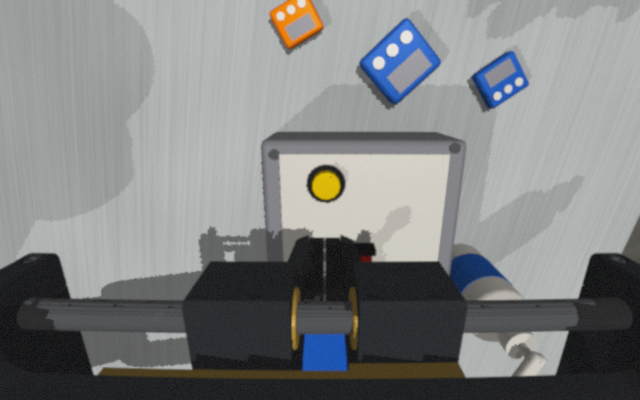

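The wrist view shows the button at (325.7,185), 3 px from my prediction. Pressing.

Call:
arm_command:
  deltas:
    - [[255, -0.05, 0, 2, 0, 0, 0], [255, -0.05, 0, 3.5, 0, 0, 0], [255, -0.05, 0, 4.1, 0, 0, 0], [255, -0.05, 0, 4.3, 0, 0, 0], [255, -0.05, 0, 4.45, 0, 0, 0], [255, -0.05, 0, 4.55, 0, 0, 0], [255, -0.05, 0, 4.6, 0, 0, 0], [255, -0.05, 0, 4.6, 0, 0, 0]]

```text
time: 2.45
position: [0.5361, 0.2268, 0.085]
eef_rot: [0.648, 0.761, 0.001, 0.001]
ft_force: [-2.4, 0.6, 3.5]
width: 0.0004
```

Run:
```python
from h import *
st();im=snapshot('scene')[:,:,::-1];cv2.imwrite('pics/s1.png',cv2.resize(im[130:250,240:440],None,fx=4,fy=4));st()
```

```text
t 2.45 p [0.5361 0.2268 0.085 ] jaw 9.15 zt [ 3.2e-03  8.0e-04 -1.0e+00] F [-2.42  0.57  3.52] w 0.0004 q [0.2  0.38 1.7  0.   1.06 0.04]
t 2.5 p [0.5361 0.2268 0.085 ] jaw 9.15 zt [ 3.3e-03  9.0e-04 -1.0e+00] F [-1.55  0.23  3.33] w 0.0005 q [0.2  0.38 1.7  0.   1.06 0.04]
```

View pics/s1.png

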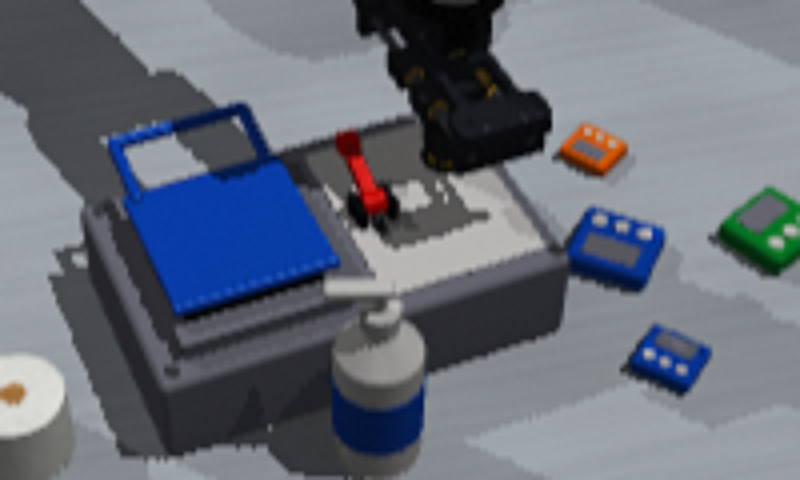

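Run:
```python
from h import *
st();S=cam('scene')
print(plane(S,240+348/4-.4,130+142/4-.4,.113),plane(S,240+376/4-.4,130+203/4-.4,.094))
tgt([.531,.151,.22],99)
```

```text
t 2.5 p [0.5361 0.2268 0.085 ] jaw 9.15 zt [ 3.3e-03  9.0e-04 -1.0e+00] F [-1.55  0.23  3.33] w 0.0005 q [0.2  0.38 1.7  0.   1.06 0.04]
[0.53330782 0.15299184 0.113     ] [0.58114881 0.16205257 0.094     ]
row [-2.466 -0.555 -4.504] [  0.028   0.023 -14.974]
```

Call:
arm_command:
  deltas:
    - [[255, 0, 0, -1, 0, 0, 0], [255, 0, 0, -2.3, 0, 0, 0], [140, 0, 0, -3.6, 0, 0, 0], [140, -2.45, -0.55, -4.5, 0, 0, -15], [140, -2.45, -0.55, -4.5, 0, 0, -15], [140, -2.45, -0.55, -4.5, 0, 0, -15], [140, -2.45, -0.55, -4.5, 0, 0, -15], [140, -2.45, -0.55, -4.5, 0, 0, -15], [140, -2.45, -0.55, -4.5, 0, 0, -15], [140, -2.45, -0.55, -4.5, 0, 0, -15], [140, -2.45, -0.55, -4.5, 0, 0, -15], [140, -2.45, -0.55, -4.5, 0, 0, -15], [140, -2.45, -0.55, -4.5, 0, 0, -15], [140, -2.45, -0.55, -4.5, 0, 0, -15], [140, -2.45, -0.55, -4.5, 0, 0, -15], [140, -2.45, -0.55, -4.5, 0, 0, -15], [140, -2.45, -0.55, -4.5, 0, 0, -15], [140, -2.45, -0.55, -4.5, 0, 0, -15]]

```text
time: 4.0
position: [0.5308, 0.1511, 0.2189]
eef_rot: [-0.078, 0.997, -0.0, 0.001]
ft_force: [-0.1, -0.6, -0.6]
width: 0.0399
```

Run:
```python
from h import *
s=st();im=snapshot('wrist')[:,:,::-1].copy();cv2.imwrite('pics/w2.png',im);C=cam('wrist',s)
np.save('w2.npy',np.r_[s['position'],s['eef_rot']])
print(proj(C,[.531,.151,.113]),proj(C,[.576,.158,.094]))
hsv=cv2.cvtColor(im,cv2.COLOR_BGR2HSV)
for col,lo,hi in(('yel',(22,150,120),(34,255,255)),('red',(0,170,60),(6,255,255))):
    m=cv2.inRange(hsv,lo,hi);k,l,t,ce=cv2.connectedComponentsWithStats(m)
    for i in range(1,k):
        if t[i,4]>40:print(col,t[i],ce[i].round(1))
```

```text
t 4.0 p [0.5308 0.1511 0.2189] jaw 98.98 zt [ 2.5e-03  1.0e-04 -1.0e+00] F [-0.06 -0.63 -0.58] w 0.0399 q [ 0.06  0.15  1.69 -0.    1.3  -1.67]
(np.float64(323.39436823843124), np.float64(193.47347852570914)) (np.float64(323.35695478932206), np.float64(234.63538365352645))
yel [393 189  30  28 652] [407.2 202.4]
red [316 191  19  60 873] [325.2 221.2]
```

View pics/w2.png

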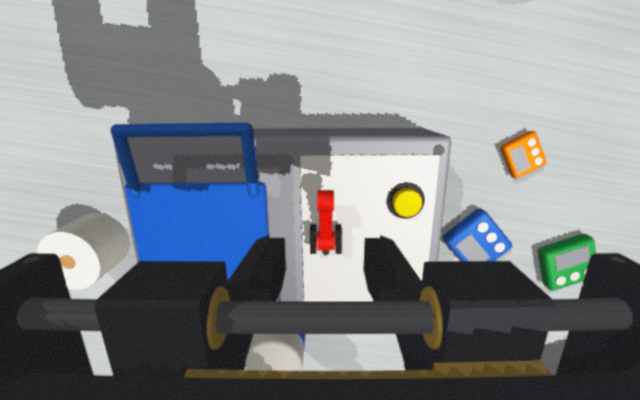

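Run:
```python
from h import *
from numpy.linalg import norm
w=np.load('w2.npy');C=cam('wrist',dict(position=w[:3],eef_rot=w[3:]))
im=cv2.imread('pics/w2.png');cv2.imwrite('pics/w2c.png',cv2.resize(im[110:260,100:440],None,fx=2.3,fy=2.3,interpolation=cv2.INTER_CUBIC))
hsv=cv2.cvtColor(im,cv2.COLOR_BGR2HSV);m=cv2.inRange(hsv,(0,170,60),(6,255,255))
for v in range(190,254,4):
    x=np.where(m[v,300:350])[0];print(v,x.min()+300 if len(x) else 0,x.max()+300 if len(x) else 0,end=' | ')
print()
print('knob',plane(C,325.3,200,.113),'front edge',plane(C,325.3,191,.113),'axle',plane(C,325.5,240,.094))
print('button',plane(C,407.2,202.4,.092),'bar',plane(C,113,129,.12),plane(C,255,127,.12))
```

```text
190 0 0 | 194 318 332 | 198 318 332 | 202 318 332 | 206 318 332 | 210 318 332 | 214 319 331 | 218 320 330 | 222 320 331 | 226 319 331 | 230 320 331 | 234 317 334 | 238 316 334 | 242 317 334 | 246 318 334 | 250 323 327 | 
knob [0.53633693 0.15343738 0.113     ] front edge [0.52865811 0.15221485 0.113     ] axle [0.58105446 0.16080834 0.094     ]
button [0.53386767 0.22790947 0.092     ] bar [ 0.50301142 -0.01655907  0.12      ] [0.48517434 0.09162659 0.12      ]
```

View pics/w2c.png

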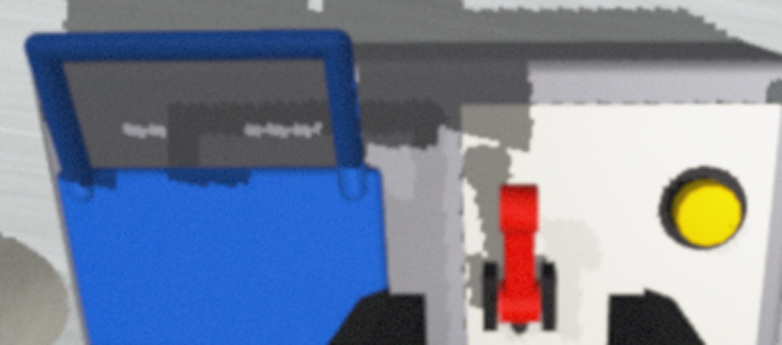

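Run:
```python
from h import *
st();tgt([.536,.1532,.095],99.2)
```

```text
t 4.05 p [0.5307 0.1511 0.2187] jaw 98.98 zt [ 2.e-03  1.e-04 -1.e+00] F [0.42 0.57 0.08] w 0.0398 q [ 0.06  0.15  1.69 -0.    1.3  -1.67]
row [-0.178  0.042  4.122] [-0.002  0.019 -0.037]
```

Call:
arm_command:
  deltas:
    - [[140, -0.18, 0.04, 1.3, 0, 0, 0], [140, -0.18, 0.04, 2.5, 0, 0, 0], [140, -0.18, 0.04, 3.4, 0, 0, 0], [140, -0.18, 0.04, 3.9, 0, 0, 0], [140, -0.18, 0.04, 4.1, 0, 0, 0], [140, -0.18, 0.04, 4.1, 0, 0, 0]]

```text
time: 4.55
position: [0.5344, 0.1531, 0.0934]
eef_rot: [-0.079, 0.997, -0.0, -0.001]
ft_force: [0.6, 0.5, 0.9]
width: 0.0398
```

Run:
```python
from h import *
s=st();im=snapshot('wrist')[:,:,::-1].copy();cv2.imwrite('pics/w3.png',im)
```

```text
t 4.55 p [0.5344 0.1531 0.0934] jaw 99.06 zt [-2.5e-03 -2.0e-04 -1.0e+00] F [0.61 0.52 0.87] w 0.0398 q [ 0.07  0.32  1.76 -0.    1.07 -1.66]
```

View pics/w3.png

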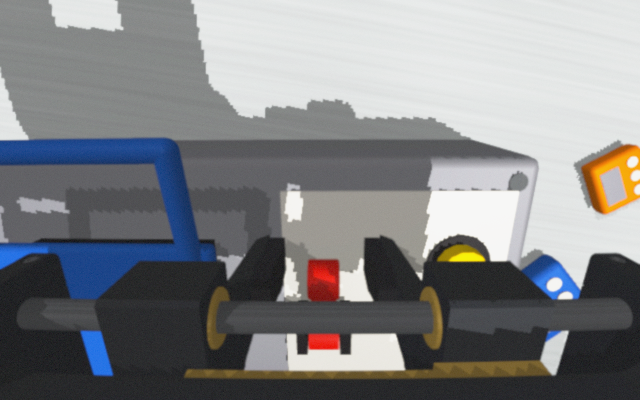

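The knob at (323,278) sits centred between the open fingers. Closing.

Call:
arm_command:
  deltas:
    - [[200, 0, 0, 0, 0, 0, 0], [255, 0, 0, 0, 0, 0, 0], [255, 0, 0, 0, 0, 0, 0], [255, 0, 0, 0, 0, 0, 0]]

```text
time: 4.93
position: [0.536, 0.1532, 0.0958]
eef_rot: [-0.08, 0.997, -0.0, 0.001]
ft_force: [0.2, -0.3, -0.4]
width: 0.0152
```

Run:
```python
from h import *
s=st()
# lever arc: angle above level phi, rel. displacement from dropped (phi 23.4deg) in box x / z
p0=np.radians(75)-.9
for q in(.75,.6,.45,.3,.15,.0,-.06,-.11,-.13):
    p=np.radians(75)-q
    dx=.05*(np.cos(p0)-np.cos(p));dz=.05*(np.sin(p)-np.sin(p0))
    print(q,'tool x',round(-dx/.03,2),'tool z',round(-dz/.03,2))
```

```text
t 4.93 p [0.536  0.1532 0.0958] jaw 99.13 zt [ 2.e-03  1.e-04 -1.e+00] F [ 0.16 -0.32 -0.38] w 0.0152 q [ 0.07  0.31  1.76  0.    1.07 -1.66]
0.75 tool x -0.12 tool z -0.22
0.6 tool x -0.26 tool z -0.42
0.45 tool x -0.44 tool z -0.6
0.3 tool x -0.64 tool z -0.75
0.15 tool x -0.86 tool z -0.86
0.0 tool x -1.1 tool z -0.95
-0.06 tool x -1.2 tool z -0.97
-0.11 tool x -1.28 tool z -0.98
-0.13 tool x -1.31 tool z -0.99
```

Call:
arm_command:
  deltas:
    - [[255, 0, 0, 0, 0, 0, 0], [255, -0.12, 0, -0.22, 0, 0, 0], [255, -0.26, 0, -0.42, 0, 0, 0], [255, -0.44, 0, -0.6, 0, 0, 0], [255, -0.64, 0, -0.75, 0, 0, 0], [255, -0.86, 0, -0.86, 0, 0, 0], [255, -1.0, 0, -0.92, 0, 0, 0], [255, -1.1, 0, -0.95, 0, 0, 0], [255, -1.2, 0, -0.97, 0, 0, 0], [255, -1.28, 0, -0.98, 0, 0, 0], [255, -1.28, 0, -0.98, 0, 0, 0], [255, -1.28, 0, -0.98, 0, 0, 0]]

```text
time: 5.93
position: [0.5727, 0.1589, 0.1249]
eef_rot: [-0.08, 0.997, -0.0, -0.001]
ft_force: [-6.0, -4.1, 3.2]
width: 0.0132
```

Run:
```python
from h import *
s=st();im=snapshot('wrist')[:,:,::-1].copy();cv2.imwrite('pics/w4.png',im)
im=snapshot('scene')[:,:,::-1];cv2.imwrite('pics/s4.png',cv2.resize(im[130:250,240:440],None,fx=4,fy=4));st()
```

```text
t 5.93 p [0.5727 0.1589 0.1249] jaw 99.15 zt [-2.3e-03 -8.0e-04 -1.0e+00] F [-5.99 -4.06  3.16] w 0.0132 q [ 0.07  0.35  1.65 -0.    1.15 -1.66]
t 6.03 p [0.5727 0.1589 0.125 ] jaw 99.15 zt [-2.2e-03 -9.0e-04 -1.0e+00] F [-5.31 -3.76  3.44] w 0.0135 q [ 0.07  0.35  1.65 -0.    1.15 -1.66]
```

View pics/w4.png

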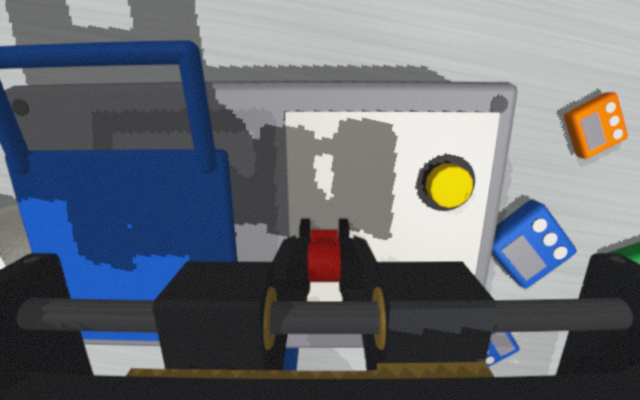

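View pics/s4.png

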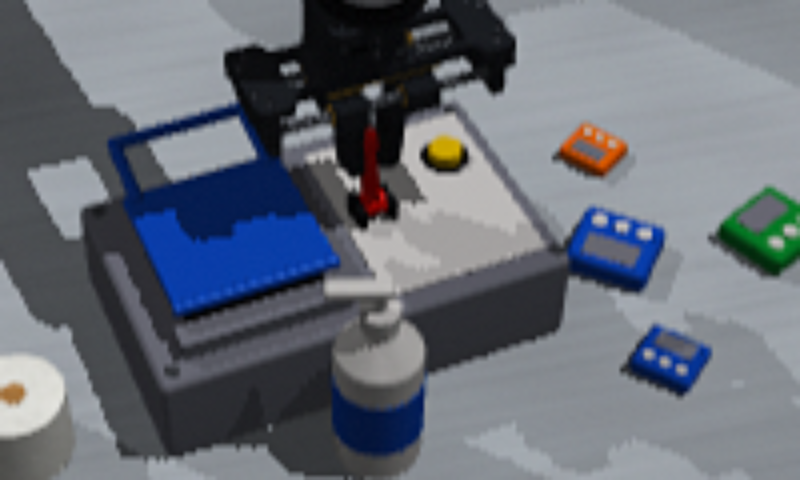

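Call:
arm_command:
  deltas:
    - [[255, -0.05, 0, 0, 0, 0, 0], [255, -0.1, 0, 0, 0, 0, 0], [255, -0.1, 0, 0, 0, 0, 0]]

```text
time: 6.28
position: [0.576, 0.1594, 0.1254]
eef_rot: [-0.08, 0.997, -0.0, -0.001]
ft_force: [-5.9, -3.3, 6.8]
width: 0.0135
```

Run:
```python
from h import *
st()
```

```text
t 6.28 p [0.576  0.1594 0.1254] jaw 99.15 zt [-1.7e-03 -8.0e-04 -1.0e+00] F [-5.88 -3.31  6.83] w 0.0135 q [ 0.07  0.35  1.64 -0.    1.15 -1.66]
```

Call:
arm_command:
  deltas:
    - [[190, 0, 0, 0, 0, 0, 0], [150, 0, 0, 0, 0, 0, 0], [140, 0, 0, 0, 0, 0, 0], [140, 0, 0, -0.5, 0, 0, 0], [140, 0, 0, -1.5, 0, 0, 0], [140, 0.5, 0, -2.7, 0, 0, 0], [140, 1.5, 0, -3.5, 0, 0, 0], [140, 1.5, 0, -3.5, 0, 0, 0]]

```text
time: 6.95
position: [0.5319, 0.1531, 0.2355]
eef_rot: [-0.08, 0.997, 0.0, 0.004]
ft_force: [1.8, 0.1, -0.3]
width: 0.0394
```

Run:
```python
from h import *
s=st();im=snapshot('wrist')[:,:,::-1].copy();cv2.imwrite('pics/w5.png',im);np.save('w5.npy',np.r_[s['position'],s['eef_rot']])
im=snapshot('scene')[:,:,::-1];cv2.imwrite('pics/s5.png',cv2.resize(im[130:250,240:440],None,fx=4,fy=4));st()
```

```text
t 6.95 p [0.5319 0.1531 0.2355] jaw 99.2 zt [ 8.2e-03  9.0e-04 -1.0e+00] F [ 1.75  0.11 -0.26] w 0.0394 q [ 0.07  0.13  1.67  0.    1.33 -1.67]
t 7.05 p [0.5324 0.1529 0.2307] jaw 99.15 zt [ 3.9e-03  5.0e-04 -1.0e+00] F [ 0.42  1.05 -1.03] w 0.04 q [ 0.07  0.14  1.67  0.    1.33 -1.67]
```

View pics/w5.png

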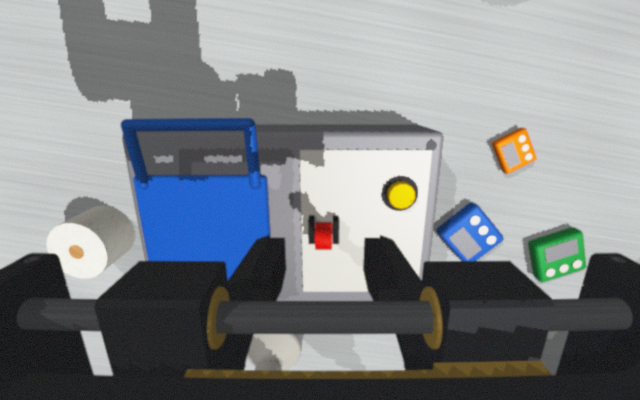

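View pics/s5.png

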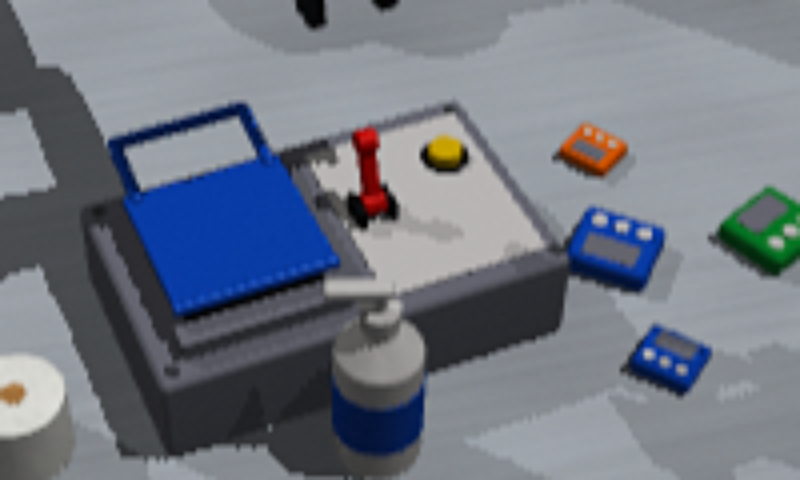

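The lever stands upright by itself (scene crop (367,165), same as the start view) and the button is out. Now going to the flap bar.

Run:
```python
from h import *
w=np.load('w5.npy');C=cam('wrist',dict(position=w[:3],eef_rot=w[3:]))
print('bar',plane(C,124,125,.12),plane(C,257,124,.12))
st();tgt([.494,.035,.20],9.2)
```

```text
bar [ 0.50400077 -0.01577333  0.12      ] [0.48656611 0.0917128  0.12      ]
t 7.05 p [0.5324 0.1529 0.2307] jaw 99.15 zt [ 3.9e-03  5.0e-04 -1.0e+00] F [ 0.42  1.05 -1.03] w 0.04 q [ 0.07  0.14  1.67  0.    1.33 -1.67]
row [ 1.891 -3.676  1.017] [ 0.029  0.03  14.992]
```

Call:
arm_command:
  deltas:
    - [[156, 1.9, -3.7, 0, 0, 0, 15], [156, 1.9, -3.7, 0, 0, 0, 15], [156, 1.9, -3.7, 0, 0, 0, 15], [156, 1.9, -3.7, 0, 0, 0, 15], [156, 1.9, -3.7, 0, 0, 0, 15], [156, 1.9, -3.7, 0, 0, 0, 15], [156, 1.9, -3.7, 0, 0, 0, 15], [156, 1.9, -3.7, 0, 0, 0, 15], [156, 1.9, -3.7, 0, 0, 0, 15], [156, 1.9, -3.7, 0.5, 0, 0, 15], [156, 1.9, -3.7, 1, 0, 0, 15], [156, 1.9, -3.7, 1, 0, 0, 15], [156, 1.9, -3.7, 1, 0, 0, 15], [156, 1.9, -3.7, 1, 0, 0, 15], [156, 1.9, -3.7, 1, 0, 0, 15], [156, 1.9, -3.7, 1, 0, 0, 15]]

```text
time: 8.38
position: [0.4931, 0.0339, 0.1983]
eef_rot: [0.648, 0.762, -0.0, -0.001]
ft_force: [0.3, -0.2, 0.3]
width: 0.0342
```

Run:
```python
from h import *
s=st();im=snapshot('wrist')[:,:,::-1].copy();cv2.imwrite('pics/w6.png',im);C=cam('wrist',s)
np.save('w6.npy',np.r_[s['position'],s['eef_rot']])
for y in(-.05,0,.05):print(proj(C,np.r_[.494-.16*y,.035+.987*y,.12]))
tgt([.494,.035,.102],9.2)
```

```text
t 8.38 p [0.4931 0.0339 0.1983] jaw 9.27 zt [-1.3e-03  3.0e-04 -1.0e+00] F [ 0.28 -0.22  0.34] w 0.0342 q [-0.17  0.04  1.85  0.    1.26 -0.33]
(np.float64(325.4423504030016), np.float64(264.22228839467795))
(np.float64(325.6038161151789), np.float64(204.08173245164784))
(np.float64(325.7822182660903), np.float64(135.87713496925082))
row [0.03  0.035 3.219] [-0.007 -0.003  0.008]
```

View pics/w6.png

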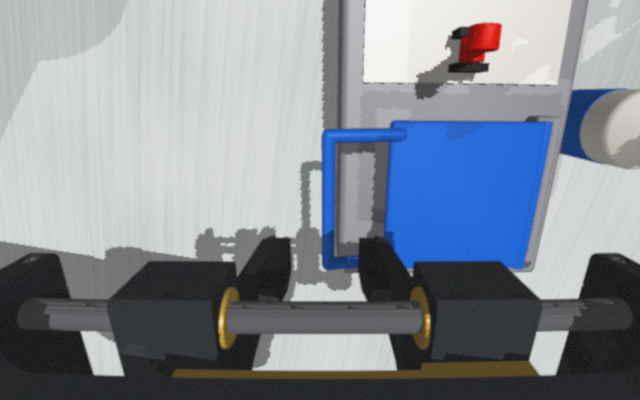

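Bar seen at columns 323–336, about 2.5 mm further +x than predicted. I'll correct for that and descend.

Call:
arm_command:
  deltas:
    - [[156, 0, 0.12, 1.2, 0, 0, 0], [156, 0, 0.12, 2.2, 0, 0, 0], [156, 0, 0.12, 2.8, 0, 0, 0], [156, 0, 0.12, 3.1, 0, 0, 0], [156, 0, 0.12, 3.15, 0, 0, 0], [156, 0, 0.12, 3.15, 0, 0, 0]]

```text
time: 8.93
position: [0.4969, 0.0345, 0.1048]
eef_rot: [0.648, 0.761, -0.0, -0.0]
ft_force: [0.0, -0.7, -0.5]
width: 0.0343
```

Run:
```python
from h import *
s=st();im=snapshot('wrist')[:,:,::-1].copy();cv2.imwrite('pics/w7.png',im)
```

```text
t 8.93 p [0.4969 0.0345 0.1048] jaw 9.17 zt [-2.e-04  0.e+00 -1.e+00] F [ 0.04 -0.68 -0.53] w 0.0343 q [-0.17  0.18  1.91  0.    1.05 -0.33]
```

View pics/w7.png

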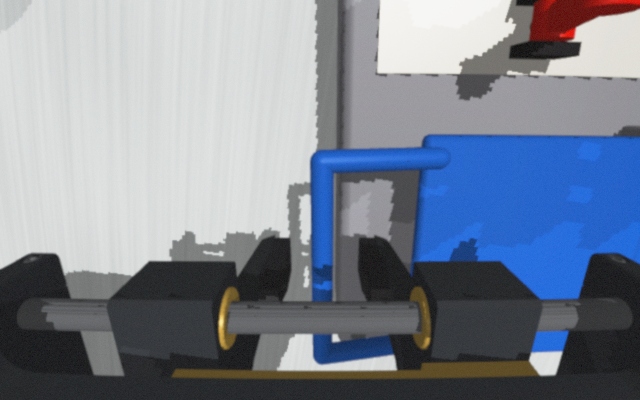

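The bar (column 322) runs between the fingers, and the right finger is inside the gap. Closing.

Call:
arm_command:
  deltas:
    - [[255, 0, 0, 0.03, 0, 0, 0], [255, 0, 0, 0.03, 0, 0, 0], [255, 0, 0, 0.03, 0, 0, 0], [255, 0, 0, 0.03, 0, 0, 0], [255, 0, 0, 0.03, 0, 0, 0], [255, 0, 0, 0.03, 0, 0, 0]]

```text
time: 9.48
position: [0.4958, 0.0343, 0.1039]
eef_rot: [0.648, 0.761, -0.001, -0.001]
ft_force: [-5.0, -2.4, 3.0]
width: 0.0089
```

Run:
```python
from h import *
s=st()
a0=np.arctan2(.016,.16);r=np.hypot(.016,.16)
for d in range(5,65,5):
    a=a0+np.radians(d);print(d,'tool y',round(r*(np.cos(a0)-np.cos(a))/.03,2),'tool z',round(-r*(np.sin(a)-np.sin(a0))/.03,2))
```

```text
t 9.48 p [0.4958 0.0343 0.1039] jaw 9.16 zt [-2.e-03 -6.e-04 -1.e+00] F [-4.97 -2.44  3.  ] w 0.0089 q [-0.17  0.18  1.91 -0.    1.05 -0.33]
5 tool y 0.07 tool z -0.46
10 tool y 0.17 tool z -0.92
15 tool y 0.32 tool z -1.36
20 tool y 0.5 tool z -1.79
25 tool y 0.73 tool z -2.2
30 tool y 0.98 tool z -2.6
35 tool y 1.27 tool z -2.96
40 tool y 1.59 tool z -3.3
45 tool y 1.94 tool z -3.62
50 tool y 2.31 tool z -3.9
55 tool y 2.71 tool z -4.14
60 tool y 3.13 tool z -4.35
```

Call:
arm_command:
  deltas:
    - [[255, 0.0, 0.07, -0.46, 0, 0, 0], [255, 0, 0.17, -0.92, 0, 0, 0], [255, 0, 0.32, -1.36, 0, 0, 0], [255, 0, 0.5, -1.79, 0, 0, 0], [255, 0, 0.73, -2.2, 0, 0, 0], [255, 0, 0.98, -2.6, 0, 0, 0], [255, 0, 0.98, -2.6, 0, 0, 0], [255, 0, 0.98, -2.6, 0, 0, 0]]

```text
time: 10.15
position: [0.5231, 0.0387, 0.1821]
eef_rot: [0.648, 0.761, -0.003, -0.002]
ft_force: [-13.8, -4.6, 8.4]
width: 0.0088
```

Run:
```python
from h import *
s=st();im=snapshot('scene')[:,:,::-1];cv2.imwrite('pics/s8.png',cv2.resize(im[100:250,220:420],None,fx=4,fy=4));st()
```

```text
t 10.15 p [0.5231 0.0387 0.1821] jaw 9.18 zt [-0.0066 -0.0014 -1.    ] F [-13.8   -4.59   8.39] w 0.0088 q [-0.15  0.13  1.78 -0.    1.23 -0.31]
t 10.2 p [0.5228 0.0386 0.1817] jaw 9.17 zt [-0.0071 -0.0014 -1.    ] F [-13.16  -3.92   6.94] w 0.0087 q [-0.15  0.13  1.78 -0.    1.23 -0.31]
```

View pics/s8.png

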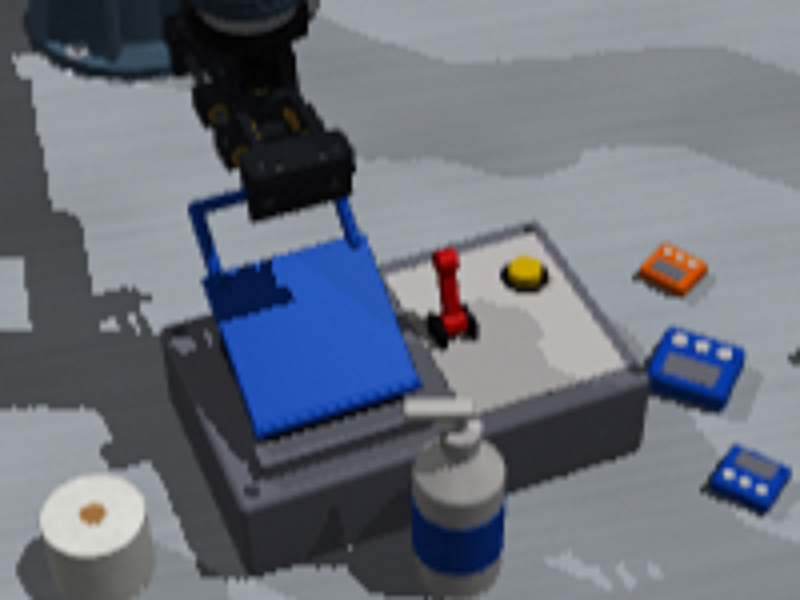

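Call:
arm_command:
  deltas:
    - [[255, 0, 0.22, -0.42, 0, 0, 0], [255, 0, 0.54, -0.77, 0, 0, 0], [255, 0, 0.89, -1.09, 0, 0, 0], [255, 0, 1.27, -1.38, 0, 0, 0], [255, 0, 1.67, -1.63, 0, 0, 0], [255, 0, 2.1, -1.84, 0, 0, 0], [255, 0, 2.1, -1.84, 0, 0, 0], [255, 0, 2.1, -1.84, 0, 0, 0], [255, 0, 2.1, -1.84, 0, 0, 0]]

```text
time: 10.95
position: [0.5874, 0.0489, 0.2382]
eef_rot: [0.648, 0.761, -0.0, 0.0]
ft_force: [-6.6, -1.9, 9.3]
width: 0.0089
```

Run:
```python
from h import *
s=st();
C=cam('scene');im=snapshot('scene')[:,:,::-1];cv2.imwrite('pics/s9.png',cv2.resize(im[80:250,220:420],None,fx=3.5,fy=3.5))
im=snapshot('wrist')[:,:,::-1];cv2.imwrite('pics/w9.png',im)
im=snapshot('top')[:,:,::-1];cv2.imwrite('pics/t9.png',im)
s=st()
P=s['position']-np.array([0,0,-.0187]);ex=np.array([np.cos(np.radians(9.2)),np.sin(np.radians(9.2)),0])
# start bar: closed bar at tcp .4958,.0343,z=.1226?; hinge = +.16ex, z .104
H=np.array([.4958,.0343,.12])+.16*ex-[0,0,.016]
d=P-H;print('bar rel hinge',d@ex,d[2],'radius',np.hypot(d@ex,d[2]),'angle',np.degrees(np.arctan2(d[2],-d@ex)-np.arctan2(.016,.16)))
```

```text
t 10.95 p [0.5874 0.0489 0.2382] jaw 9.16 zt [-3.e-04 -9.e-04 -1.e+00] F [-6.64 -1.88  9.27] w 0.0089 q [-0.12  0.21  1.57 -0.    1.36 -0.28]
t 11.1 p [0.5872 0.0489 0.2381] jaw 9.15 zt [-3.e-04 -8.e-04 -1.e+00] F [-5.77 -1.28  9.36] w 0.0087 q [-0.12  0.21  1.57 -0.    1.36 -0.28]
bar rel hinge -0.0674332289502171 0.15276988134556918 radius 0.1669906494777228 angle 60.472554193426845
```

View pics/s9.png

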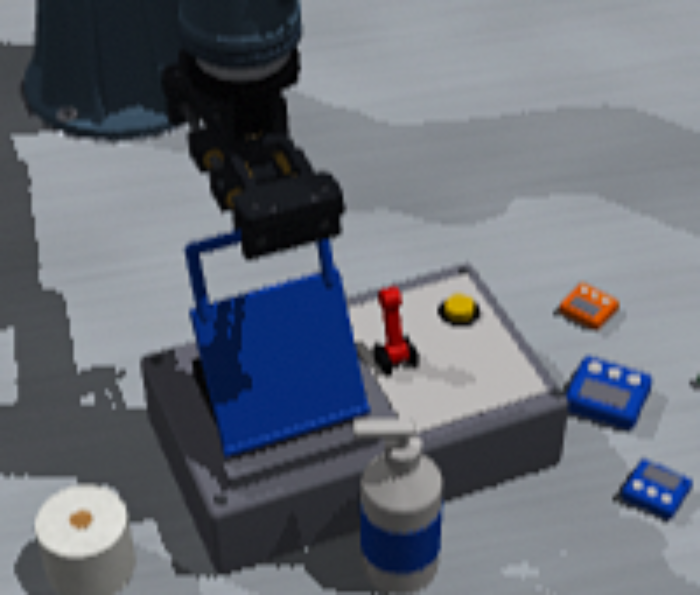

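View pics/w9.png

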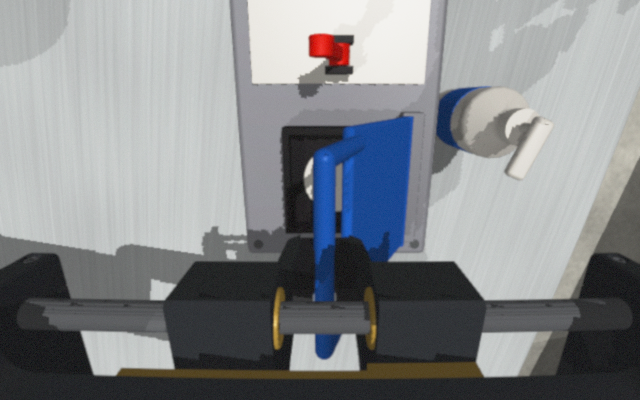

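View pics/t9.png

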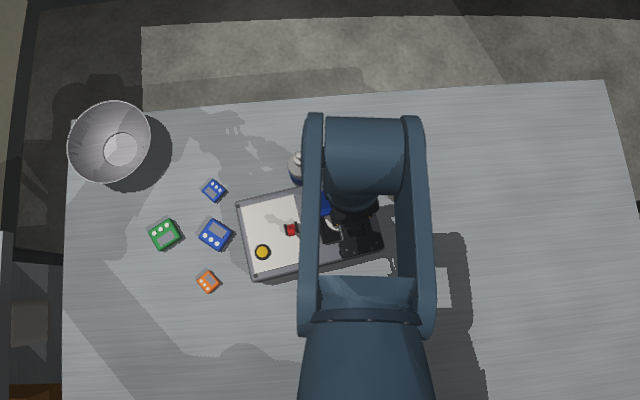

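Run:
```python
from h import *
s=st();W=cam('wrist',s);S=cam('scene')
ex=np.array([np.cos(np.radians(9.2)),np.sin(np.radians(9.2)),0])
H=np.array([.4953,.0343,.12])+.16*ex-[0,0,.016]
f=lambda u,v:(220+u/3.5-.4,80+v/3.5-.4)
for n,a,b in(('bar-y end',(194,248),(325,352)),('bar+y end',(323,236),(323,153)),('flap corner +y',(336,272),(346,128)),('flap back +y',(366,410),(411,118))):
    x,e=tri([(S,*f(*a)),(W,*b)]);d=x-H
    print(n,x.round(4),np.round(e,4),'boxx',round(d@ex,4),'dz',round(d[2],4),'elev',np.degrees(np.arctan2(d[2],-d@ex)).round(1))
    # assume bar on circle: intersect wrist ray with cylinder r=.1608
p,r=ray(W,324,170)
from scipy.optimize import brentq
for (c,u,v) in((W,325,160),(W,325,250),(S,*f(194,248)),(S,*f(215,240))):
    p,r=ray(c,u,v)
    g=lambda t:np.hypot((p+r*t-H)@ex,(p+r*t-H)[2])-.1608
    ts=np.linspace(.05,1.6,3000);k=[i for i in range(2999) if g(ts[i])*g(ts[i+1])<0]
    for i in k[:1]:
        d=p+r*brentq(g,ts[i],ts[i+1])-H;print('circle flap deg',np.degrees(np.arctan2(d[2],-d@ex)-np.arctan2(.016,.16)).round(1))
```

```text
t 11.1 p [0.5872 0.0489 0.2381] jaw 9.15 zt [-3.e-04 -8.e-04 -1.e+00] F [-5.77 -1.28  9.36] w 0.0087 q [-0.12  0.21  1.57 -0.    1.36 -0.28]
bar-y end [0.5952 0.0018 0.2524] [0.0001 0.0001] boxx -0.0665 dz 0.1484 elev 65.8
bar+y end [0.5789 0.1    0.2307] [0.001 0.001] boxx -0.0669 dz 0.1267 elev 62.2
flap corner +y [0.5896 0.1092 0.2014] [0.0009 0.0009] boxx -0.055 dz 0.0974 elev 60.5
flap back +y [0.65   0.1184 0.1074] [0.0012 0.0012] boxx 0.0062 dz 0.0034 elev 151.4
circle flap deg 59.9
circle flap deg 59.9
circle flap deg 57.8
circle flap deg 55.3
```

Call:
arm_command:
  deltas:
    - [[255, 0, -0.02, -0.04, 0, 0, 0], [255, 0, -0.02, -0.04, 0, 0, 0], [255, 0, -0.02, -0.04, 0, 0, 0], [255, 0, -0.02, -0.04, 0, 0, 0], [255, 0, -0.02, -0.04, 0, 0, 0], [255, 0, -0.02, -0.04, 0, 0, 0], [255, 0, -0.02, -0.04, 0, 0, 0], [255, 0, -0.02, -0.04, 0, 0, 0], [255, 0, -0.02, -0.04, 0, 0, 0], [255, 0, -0.02, -0.04, 0, 0, 0], [255, 0, -0.02, -0.04, 0, 0, 0], [255, 0, -0.02, -0.04, 0, 0, 0]]

```text
time: 12.1
position: [0.5873, 0.049, 0.2382]
eef_rot: [0.649, 0.761, -0.0, 0.0]
ft_force: [-3.9, -2.5, 4.1]
width: 0.0088
```

Run:
```python
from h import *
s=st();im=snapshot('scene')[:,:,::-1];cv2.imwrite('pics/s10.png',cv2.resize(im[100:240,260:340],None,fx=5,fy=4.2,interpolation=cv2.INTER_CUBIC));st()
W=cam('wrist',s)
im=snapshot('wrist')[:,:,::-1];hsv=cv2.cvtColor(im,cv2.COLOR_BGR2HSV);m=cv2.inRange(hsv,(105,150,40),(128,255,255))
for v in(165,190,215,240,330,340):
    x=np.where(m[v,300:340])[0]+300;print(v,x.min(),x.max())
```

```text
t 12.1 p [0.5873 0.049  0.2382] jaw 9.14 zt [ 1.e-04 -2.e-04 -1.e+00] F [-3.95 -2.46  4.14] w 0.0088 q [-0.12  0.21  1.57 -0.    1.36 -0.28]
t 12.15 p [0.5873 0.049  0.2382] jaw 9.13 zt [ 1.e-04 -2.e-04 -1.e+00] F [-3.67 -3.59  4.05] w 0.0086 q [-0.12  0.21  1.57 -0.    1.36 -0.28]
165 314 335
190 314 334
215 313 335
240 313 335Traceback (most recent call last):
  File "<stdin>", line 6, in <module>
    return umr_minimum(a, axis, None, out, keepdims, initial, where)
ValueError: zero-size array to reduction operation minimum which has no identity
```

View pics/s10.png

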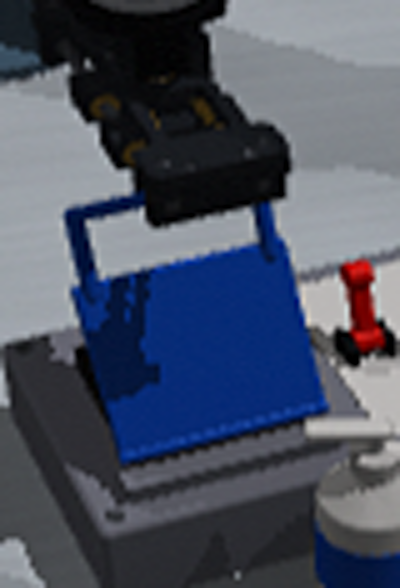

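The flap is steady at about 60° and held, with the lever up and the soap where it was. Handing in.

```bash
python3 -c "
from workcell import *
print(hand_in())"
```

```text
the job is handed in; nothing more can be done
None
```

The job is handed in, at about 12 s of the 64 s allowed; the hand-in gives no verdict.

- **Safety switch:** I pressed the yellow button with shut fingers and the red lever dropped without being touched. I then pinched its knob, swung it past the catch and let go. In the next pictures the lever stood upright by itself, as at the start, and the button was out.
- **Flap:** I pinched the blue bar and raised the flap. The arm still holds it.
    - **Angle:** about 60°. The arm position gave 60.5°, the wrist picture 59.9° and one two-view check 60.1°. Rougher points picked in the scene picture gave about 55–58°. One of them (55.3°) is more than 4° under the others but still above the lower limit of 52°.
    - **Steadiness:** over the last second the gripper did not move, and the force on it was about 6 N.
- **Loose items:** in the last pictures where each could be seen, the soap bottle, timer and paper roll were standing where they started. I judged this by eye and did not measure it.

**Not explained:** the arm was pushing sideways on the flap towards its hinge on the way up, up to about 16 N. A small shift roughly halved what was left at the end. The corner points on the flap disagreed with its expected shape by up to about 20 mm, which I put down to badly picked pixels.

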